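Pack the gel casting box with the filler block that fits

ROBOT

A 6-joint arm with a two-finger parallel gripper is mounted at the origin on the work surface. World frame = base frame: x ahead of the robot, y to its left, z up, the work surface at z = 0. Lengths are in m, angles in rad, forces in N, time in s.
With the tool pointing down it reaches from about 0.4 to 0.825 m from the base axis. Payload 7 kg.
Tool frame: the origin (TCP) lies midway between the tips of the shut fingers; the grasp point (between the pads) lies 19 mm behind it; z points along the fingers, y is the line along which they close (so a half turn about z gives the same grasp; the last joint's range is limited). The gripper opens to 88 mm and grips with 3 to 60 N. Pads are 19 mm wide; open, the fingers measure 130 mm over their backs; the gripper's body (78 mm by 193 mm) begins 47 mm behind the grasp point.
Start: joints at [-0.879, 0.359, 0.012, 0, -1.224, -0.288], TCP at [0.265, -0.621, 0.227] pointing down, gripper open.
Joint ranges: [-3.07, 3.07], [-1.43, 2.12], [-1.02, 1.25], [-3.03, 1.67], [-3.05, -0], [-3.03, 3.03]. Speed limits (rad/s): [2.39, 2.39, 3.01, 3.14, 3.14, 3.14].

INTERFACE

Orientations are given as [roll, pitch, yaw] about the fixed x, y, z axes, in that order (R = Rz(yaw) Ry(pitch) Rx(roll)).
In Python, from station import arm gives the robot as it stands.
- The arm moves only by the tool servo_tool, never from a script. Its argument "deltas" is a list of rows, each a list of 7 numbers: the closure, from -1 (fully open) to 1 (shut), then the shift along the tool's x, y, z in mm, then the turn, a rotation vector about the tool's x, y, z in degrees. In form: [[gripper, x, y, z, ax, ay, az], ...]. A call has 1 to 20 rows; each row shifts and turns the commanded pose from where the row before left it, along the tool's axes as they then stand; what a row does not reach is not made up. A row lasts 1/12 s, in which the tool goes at most 41.7 mm and 7.16 degrees, less where a joint would pass 70% of its speed; a pose out of reach is approached as far as the arm can. A call is refused whole if a number of a shift passes 41.7 or a number of a turn 7.16, either way. A call with a gripper value outside its range is refused whole. The fingers move at their own pace and stop on an object; "squeeze" is the grip in N (left out, the last holds). Time passes only in rows, so rows that do not move let the fingers close. It gives the time, the measured TCP pose, the force, the opening and the grip force at its end, in the units of the state.
- arm.get_state(): the state, without advancing time (a new reading comes with each control period).
- arm.grab_frame(name): name is "side" or "top"; returns a dict with "color" (400x640x3 uint8, red, green, blue), "K" (3x3 intrinsics, pixels), "position" and "orientation" of the camera in the world. Camera axes: x right, y down, z forward; pixel columns grow to the right and rows downward; lengths in m; the calibration is good to about 2 mm. A picture is of the moment at which its call begins. There is no depth.
- arm.job_done(): hands the job in; it is judged then, once.
Trained networks look in a picture, given as the dict that the camera call returned (one of the last four; its "shot" number tells which), for a name from the list of things; names that differ only in an ending like _2 or _b are one class to them, and where a whole thing is asked for, a point or a joint stands for the part that bears it (a point fixed in the world has none). Each returns a list of dicts, best first, with "conf" (0 to 1); they miss things now and then, are a little off and sometimes report something else, mostly with a low value. They report only what shows in the picture. A call takes as long as a camera call. They do not tell look-alikes from the thing itself.
- arm.recognise(query, picture): "at" ([x, y, z] in m, in the coordinates of the camera as it stood for that picture, good to about 4 mm: the middle of the surface that is visible of it).
The state is a dict: "t": time; "q": joint angles; "qd": joint speeds; "joint_efforts": joint torques, N m; "eef_pos": TCP position; "ee_rot": TCP orientation; "force": force on the tool from outside, world axes, zero at the start; "moment": the same for the moment, N m; "width": finger opening in m; "gripper_force": force on a finger pad.
Only numpy, scipy, OpenCV 4.12 (cv2) and the standard library are available. Lean on these libraries where they do the work, as an engineer would, in place of code of your own. Each camera call takes 0.05 s, during which the arm holds its last target. There are 200 camera calls.

TASK

Make the gel casting box ready to pour: by feel, find which of the four white filler blocks is the thickest that still drops into the gap between the stack of glass cassettes and the pressure plate, and lower it in gently, tab up and right down on the chamber floor, without forcing it. Then push the pressure plate up by its upright handle firmly until the block is pinched snug against the glass. Leave the other three blocks standing on the bench, and do not shove or tip anything else that stands there.

Things in the scene. Friction and masses are not known exactly. Their poses are not given: they have to be found in the camera images.
- caster: Gel casting box, fixed to the bench; open chamber on a base 158 x 124 mm. Origin under it on the bench; z up; +x from the grey end block (x = -88 to -56 mm, 92 high) past glass stack and gap to the pressure plate; handle ends at x = 93. Chamber floor 8 mm above the bench. Clear side walls 104 mm apart inside (y = -52 to 52), 70 high; rear wall x = 49 to 61, 58 high.
- stack_face (a point): Centre of the exposed face of the stack of upright glass cassettes (100 mm wide, 80 tall, top 88 mm above the bench); the point is 48 mm above the bench. Its +x points across the gap to the pressure plate. The stack is packed tight against the end block and does not move.
- press_face (a point): Centre of the face of the white pressure plate that looks at the stack (plate 100 mm wide, 10 thick, top 78 mm above the bench); 48 mm above the bench. The gap is the distance from stack_face to press_face along the caster's x: 19 to 42 mm with the plate drawn back, as found. Axes as the caster's.
- press (a joint): Travel of the pressure plate towards the stack, m: 0 = drawn back (as found), 0.0085 = end stop, so it takes up only the last 8 mm of play. About 4 N of sliding friction; it stays where it is left. Push with 10 to 20 N: a block that fits stops it short of the end stop.
- push_pad (a point): Middle of the outer (+x) face of the pressure plate's upright handle, 100 mm above the bench. The upright is 50 mm wide, 8 thick, from 62 to 122 mm above the bench, outside the rear wall, on a 40 mm wide arm from the plate (62 to 70 mm above the bench). Push it along the caster's -x. Axes as the caster's.
- filler_a_mid (a point): Loose white filler block: slab 94 mm wide (y), 80 tall, with a centred grip tab on top 44 wide (y), 46 tall; 126 mm in all, of one thickness (x) throughout. The four are 18, 24, 30 and 36 mm thick (0.2 to 0.5 kg); which is which is not told but felt: by gripping across the tab or by trial. Point: its centre, 63 mm above its foot, z up; stands on the bench. Front and back alike.
- filler_b_mid (a point): Loose white filler block: slab 94 mm wide (y), 80 tall, with a centred grip tab on top 44 wide (y), 46 tall; 126 mm in all, of one thickness (x) throughout. The four are 18, 24, 30 and 36 mm thick (0.2 to 0.5 kg); which is which is not told but felt: by gripping across the tab or by trial. Point: its centre, 63 mm above its foot, z up; stands on the bench. Front and back alike.
- filler_c_mid (a point): Loose white filler block: slab 94 mm wide (y), 80 tall, with a centred grip tab on top 44 wide (y), 46 tall; 126 mm in all, of one thickness (x) throughout. The four are 18, 24, 30 and 36 mm thick (0.2 to 0.5 kg); which is which is not told but felt: by gripping across the tab or by trial. Point: its centre, 63 mm above its foot, z up; stands on the bench. Front and back alike.
- filler_d_mid (a point): Loose white filler block: slab 94 mm wide (y), 80 tall, with a centred grip tab on top 44 wide (y), 46 tall; 126 mm in all, of one thickness (x) throughout. The four are 18, 24, 30 and 36 mm thick (0.2 to 0.5 kg); which is which is not told but felt: by gripping across the tab or by trial. Point: its centre, 63 mm above its foot, z up; stands on the bench. Front and back alike.
- tube_rack_mid (a point): Bystander: low turquoise tube rack 84 x 52 mm, 42 mm tall (50 with tube caps); its centre.
- tip_box_mid (a point): Bystander: pipette tip box, blue base and clear lid, 78 x 58 mm, 64 mm tall; its centre.
- dish_mid (a point): Bystander: clear open staining dish 88 x 66 mm, 28 mm tall; its centre.
- wash_bottle_mid (a point): Bystander: white wash bottle, 60 mm diameter, 165 mm tall with its spout; its centre, 80 mm up.
- reagent_bottle_mid (a point): Bystander: amber bottle with blue cap, 66 mm diameter, 118 mm tall; its centre.
- beaker_mid (a point): Bystander: empty glass beaker, 70 mm diameter, 85 mm tall; its centre.
Things that resemble listed ones, but are neither listed nor needed, are in the scene too. Leave any green look-alike of the caster alone.

How it is judged:
By the outcome, as a careful person would: the job done as asked, in the order asked, and still so for the second after the job is handed in, with the robot touching nothing.
It also fails if it takes over 69 s, if anything falls off the work surface, if the arm or the gripper's body presses on something with over 40 N, if the wrist force passes 120 N, or if a joint passes its speed limit or range.

## Working session

There is one attempt and no reset: what is moved stays moved. The work goes in short steps, Python scripts to look and compute and a tool call to move; the robot and the scene stay as the last step left them, time stands still between calls to the robot, and variables do not carry over. Pictures are saved under pics/ and viewed, at most 10 in all, crops included, and the job is handed in when it is done.

Besides the shell and the picture viewer there is one more tool, called after "Call:" as name(argument=value, ...), one argument or row to a line, values as JSON. servo_tool: Moves the arm, as the interface text tells. Its arguments: {"type":"object","properties":{"deltas":{"type":"array","items":{"type":"array","items":{"type":"number"}}},"squeeze":{"type":"number"}},"required":["deltas"]}

```bash
ls; mkdir -p pics
cat > h.py <<'E'
import numpy as np, cv2
from scipy.spatial.transform import Rotation as R
from station import arm
def rot(o):
    o=np.array(o,float)
    if o.shape==(3,3): return o
    return R.from_euler('xyz',o).as_matrix() if o.size==3 else R.from_quat(o).as_matrix()
def world(f,p): return rot(f["orientation"])@np.array(p)+np.array(f["position"])
def proj(f,p):
    c=rot(f["orientation"]).T@(np.array(p)-np.array(f["position"])); u=np.array(f["K"])@c; return u[:2]/u[2]
def ray(f,uv,z):
    d=rot(f["orientation"])@np.linalg.inv(f["K"])@np.array([uv[0],uv[1],1.]); o=np.array(f["position"]); return o+d*(z-o[2])/d[2]
def save(f,n): cv2.imwrite(f"pics/{n}.png",cv2.cvtColor(f["color"],cv2.COLOR_RGB2BGR))
E
python3 - <<'E'
from h import *
s=arm.get_state(); print(s)
for n in("top","side"):
    f=arm.grab_frame(n); save(f,n+"0"); print(n,f["position"],f["orientation"],np.array(f["K"]).tolist())
    for q in("caster","stack_face","press_face","push_pad","filler_a_mid","tube_rack_mid","tip_box_mid","dish_mid","wash_bottle_mid","reagent_bottle_mid","beaker_mid"):
        for r in arm.recognise(q,f)[:5]: print(q,round(r["conf"],2),world(f,r["at"]).round(3),proj(f,world(f,r["at"])).round())
E
```

```text
pics
{'t': 0.0, 'q': array([-8.78873121e-01,  3.59391986e-01,  1.10840066e-02, -3.60809579e-04,
       -1.22410294e+00, -2.88070462e-01]), 'qd': array([-0.00124945,  0.00026302, -0.00081931, -0.0011122 , -0.00096666,
        0.00160014]), 'joint_efforts': array([ 6.16699726e-04, -5.82724428e+01,  2.93059319e+01,  6.99745819e+00,
        7.07093335e-03, -1.25412780e-04]), 'eef_pos': array([ 0.26502446, -0.62027271,  0.22562841]), 'ee_rot': array([ 3.13994822e+00, -1.33546623e-04, -2.73786267e+00]), 'force': array([ 0.22357083, -0.02865432, -0.10940862]), 'moment': array([0.0125552 , 0.01798836, 0.04239941]), 'gripper_force': 0.0, 'width': 0.08741126777011002}
top [0.34908811 0.00858804 1.24100992] [-3.02972577 -0.0121829  -1.57300991] [[488.91471245379813, 0.0, 322.22057668616475], [0.0, 488.91471245379813, 195.14311672061234], [0.0, 0.0, 1.0]]
caster 0.72 [0.223 0.291 0.05 ] [198. 303.]
caster 0.6 [ 0.594 -0.019  0.069] [328. 149.]
stack_face 0.57 [ 0.551 -0.038  0.084] [335. 165.]
stack_face 0.45 [ 0.634 -0.004  0.074] [321. 133.]
press_face 0.92 [0.294 0.324 0.072] [183. 274.]
pres
[... 940 characters left out ...]
.0]]
caster 0.91 [0.219 0.319 0.051] [388. 280.]
stack_face 0.73 [ 0.553 -0.023  0.08 ] [276. 194.]
press_face 0.84 [0.295 0.333 0.078] [357. 274.]
press_face 0.47 [0.631 0.007 0.077] [250. 199.]
push_pad 0.92 [0.291 0.336 0.074] [359. 276.]
push_pad 0.62 [0.638 0.008 0.075] [248. 200.]
push_pad 0.39 [0.431 0.21  0.012] [307. 260.]
filler_a_mid 0.88 [ 0.421 -0.195  0.069] [322. 173.]
tube_rack_mid 0.93 [0.456 0.381 0.045] [288. 294.]
tip_box_mid 0.75 [0.547 0.292 0.048] [258. 267.]
dish_mid 0.62 [0.431 0.208 0.015] [307. 259.]
wash_bottle_mid 0.58 [ 0.665 -0.173  0.082] [252. 171.]
reagent_bottle_mid 0.83 [0.667 0.216 0.066] [220. 241.]
reagent_bottle_mid 0.37 [0.635 0.009 0.077] [248. 199.]
```

View pics/top0.png

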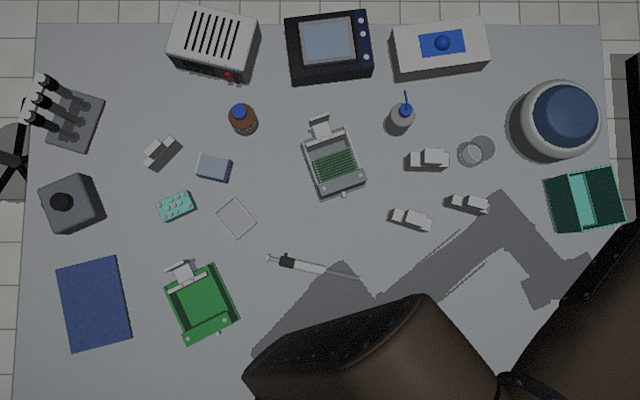

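View pics/side0.png

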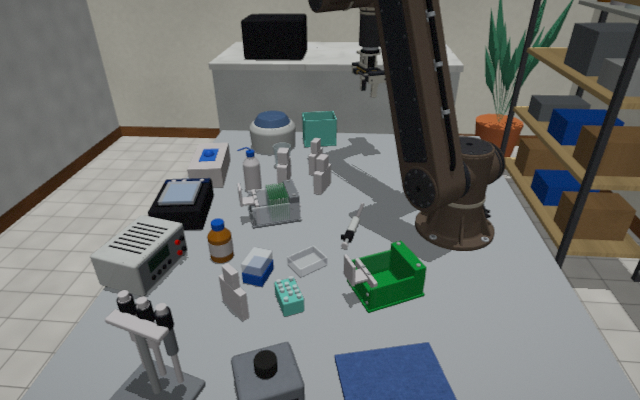

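The real caster is the white one at about (333,158) in the top view, with its handle at (319,125). The fillers are at (428,158), (410,218), (468,203) and (161,151). The green box at (200,300) is the look-alike. Next I'll enlarge the crops.

Run:
```python
import cv2,numpy as np
t=cv2.imread("pics/top0.png")
a=cv2.resize(t[100:205,290:380],None,fx=5.6,fy=5.6,interpolation=cv2.INTER_CUBIC)  # caster
b=cv2.resize(t[140:240,380:500],None,fx=5,fy=5,interpolation=cv2.INTER_CUBIC)
cv2.imwrite("pics/ca.png",a);
c=cv2.resize(t[130:174,135:190],None,fx=3.6,fy=3.6,interpolation=cv2.INTER_CUBIC)
o=np.zeros((500,800,3),np.uint8);o[:500,:600]=b;o[:c.shape[0],600:600+c.shape[1]]=c;cv2.imwrite("pics/fb.png",o)
```

```text
(no output)
```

View pics/ca.png

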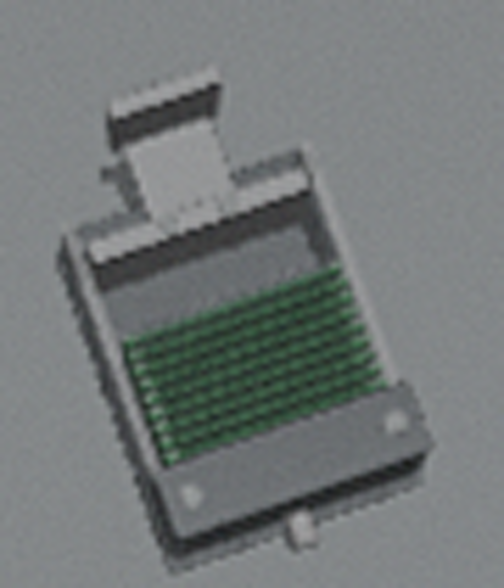

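View pics/fb.png

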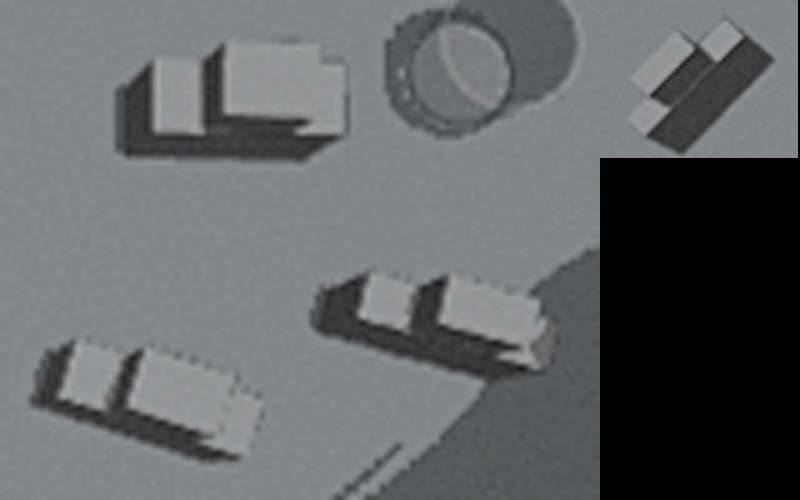

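Block 1 (upper) looks thickest, and the one at (161,151) looks thinnest. I'll fit models to the bright top faces, and fit the caster from its corner pixels.

```bash
cat > fit.py <<'E'
from h import *
from scipy.optimize import minimize, least_squares
def corners(p,hx,hy,z,y0=0):
    c,s=np.cos(p[2]),np.sin(p[2])
    return [np.array([p[0]+c*a-s*b,p[1]+s*a+c*b,z]) for a,b in((-hx,y0-hy),(hx,y0-hy),(hx,y0+hy),(-hx,y0+hy))]
def render(f,p,t,box,ss=6):
    img=np.zeros(((box[3]-box[1])*ss,(box[2]-box[0])*ss),np.float32)
    def poly(P,v):
        q=np.array([(proj(f,x)-box[:2]+.5)*ss for x in P]); cv2.fillPoly(img,[np.round(q*16).astype(np.int32)],v,shift=4)
    def prism(hx,hy,z0,z1,top):
        lo,hi=corners(p,hx,hy,z0),corners(p,hx,hy,z1)
        h=cv2.convexHull(np.array([proj(f,x) for x in lo+hi],np.float32))[:,0]
        cv2.fillPoly(img,[np.round((h-box[:2]+.5)*ss*16).astype(np.int32)],0,shift=4); poly(hi,top)
    prism(t/2,.047,0,.08,1.); prism(t/2,.022,.08,.126,1.)
    return cv2.resize(img,None,fx=1/ss,fy=1/ss,interpolation=cv2.INTER_AREA)
def fitblock(f,xy,yaw,gray,r=26):
    u=proj(f,[*xy,.1]).round().astype(int); box=np.array([u[0]-r,u[1]-r,u[0]+r,u[1]+r])
    g=gray[box[1]:box[3],box[0]:box[2]]; bg=np.median(g); 
    m=np.clip((g-bg-2)/(np.percentile(g,97)-bg-2),0,1)
    best=[]
    for t in(.018,.024,.03,.036):
        e=lambda p:((cv2.GaussianBlur(render(f,p,t,box),(0,0),.5)-m)**2).sum()
        b=min((minimize(e,[xy[0],xy[1],yaw+d],method="Nelder-Mead",options=dict(initial_simplex=np.array([xy[0],xy[1],yaw+d])+np.vstack([np.zeros(3),np.diag([.01,.01,.1])]),xatol=2e-4,fatol=.02)) for d in(-.12,.12)),key=lambda b:b.fun)
        best.append((b.fun,t,b.x))
    return sorted(best,key=lambda b:b[0])
if __name__=="__main__":
    f=arm.grab_frame("top"); gray=cv2.cvtColor(f["color"],cv2.COLOR_RGB2GRAY).astype(np.float32)
    for n,uv,yaw in(("1",(428,158),0.),("2",(468,203),-.2),("3",(410,218),-.25),("4",(161,151),.75)):
        for b in fitblock(f,ray(f,uv,.1)[:2],yaw,gray): print(n,round(b[0],1),b[1],b[2].round(4))
    S=lambda u,v:np.array([290+(u+.5)/5.6-.5,100+(v+.5)/5.6-.5])
    pts=[(93,25,.122,108,103),(93,-25,.122,218,68),(85,25,.122,112,120),(85,-25,.122,220,85),
         (-56,None,.092,163,468),(-56,None,.092,402,385),(-88,None,.092,182,535),(-88,None,.092,433,450)]
    sf=[(127,343),(340,268)];pf=[(97,262),(308,190)];po=[(90,243),(303,170)]
    def loc(p,w):
        c,s=np.cos(p[2]),np.sin(p[2]); d=w[:2]-p[:2]; return np.array([c*d[0]+s*d[1],-s*d[0]+c*d[1]])*1000
    def res(p):
        r=[]
        for x,y,z,u,v in pts:
            l=loc(p,ray(f,S(u,v),z)); r.append(l[0]-x)
            if y is not None:r.append(l[1]-y)
        return r
    o=least_squares(res,[.6,-.01,.3]); print("caster",o.x,np.round(o.fun,1))
    for n,q,z in(("stack",sf,.088),("press",pf,.078),("outer",po,.078)): print(n,[loc(o.x,ray(f,S(*a),z)).round(1) for a in q])
E
python3 fit.py
```

```text
1 46.3 0.03 [ 0.5674 -0.2648 -0.0034]
1 59.6 0.036 [ 0.5677 -0.2646 -0.0257]
1 94.8 0.024 [ 0.5687 -0.2645  0.0405]
1 145.3 0.018 [ 0.5691 -0.2637  0.1258]
2 66.0 0.018 [ 0.4589 -0.3615 -0.2812]
2 80.8 0.024 [ 0.4594 -0.3617 -0.2487]
2 155.4 0.03 [ 0.4606 -0.3616 -0.2057]
2 234.7 0.036 [ 0.4624 -0.3617 -0.1861]
3 49.3 0.024 [ 0.4222 -0.2189 -0.3191]
3 67.5 0.03 [ 0.4226 -0.2183 -0.3033]
3 103.4 0.018 [ 0.4239 -0.2189 -0.2727]
3 150.9 0.036 [ 0.4212 -0.2188 -0.2977]
4 32.5 0.018 [0.5871 0.3891 0.8078]
4 113.5 0.024 [0.5879 0.3899 0.7922]
4 204.5 0.03 [0.5888 0.3899 0.7153]
4 293.9 0.036 [0.5911 0.3919 0.6961]
caster [ 0.57690857 -0.0267742   0.32949265] [-0.5 -1.3 -1.1  0.2  0.1 -0.6 -0.3  1.7 -0.9 -0.1  1.5  1.3]
stack [array([-0.4, 47.3]), array([  0.9, -49.6])]
press [array([39.1, 47.6]), array([ 39.6, -49.3])]
outer [array([48. , 47.8]), array([ 48.7, -50.1])]
```

```bash
cat >> h.py <<'E'
def goto(x,y,z,yaw):
    s=arm.get_state(); p=np.array(s["eef_pos"]); Rm=rot(s["ee_rot"]); cur=np.arctan2(Rm[1,0],Rm[0,0])
    a=-np.degrees((yaw-cur+np.pi)%(2*np.pi)-np.pi)
    c,sn=np.cos(yaw),np.sin(yaw); d=(np.array([x,y,z])-p)*1000
    print("turn az %.1f deg; after turn: tool x %.1f y %.1f z %.1f mm"%(a,c*d[0]+sn*d[1],sn*d[0]-c*d[1],-d[2]),"t",s["t"])
E
python3 - <<'E'
from h import *
from fit import corners
f=arm.grab_frame("side"); im=f["color"].copy()[...,::-1]; k=6; x0,y0=225,130
cr=cv2.resize(im[y0:230,x0:345],None,fx=k,fy=k,interpolation=cv2.INTER_CUBIC)
def dot(w,c): u=(proj(f,w)-[x0,y0]+.5)*k; cv2.circle(cr,tuple(int(v) for v in u),3,c,-1)
for p,t in(([.5677,-.2646,-.015],.036),([.4222,-.2189,-.3],.03),([.459,-.3615,-.25],.024)):
    for w in corners(p,t/2,.022,.126): dot(w,(0,0,255))
    for w in corners(p,t/2,.047,.08): dot(w,(0,255,255))
C=np.array([.5769,-.0268]);c,s=np.cos(.3295),np.sin(.3295)
def cw(x,y,z): return np.array([C[0]+c*x-s*y,C[1]+s*x+c*y,z])
for y in(25,-25):dot(cw(.093,y/1e3,.122),(0,0,255));dot(cw(.085,y/1e3,.122),(0,0,255))
for y in(50,-50):dot(cw(0,y/1e3-.001,.088),(255,0,0));dot(cw(.039,y/1e3-.001,.078),(255,0,255));dot(cw(-.056,y/1e3-.001,.092),(0,255,0))
cv2.imwrite("pics/side_ov.png",cr)
g=arm.grab_frame("top"); print(g["color"].shape)
for uv in((405,92),(408,104)): print(ray(g,uv,.165).round(3),ray(g,uv,.13).round(3))
goto(.5677,-.2646,.2256,-np.pi/2-.015)
E
```

```text
(400, 640, 3)
[ 0.706 -0.194  0.165] [ 0.717 -0.2    0.13 ]
[ 0.678 -0.2    0.165] [ 0.688 -0.207  0.13 ]
turn az -66.0 deg; after turn: tool x -360.6 y -297.1 z 0.9 mm t 1.35
```

View pics/side_ov.png

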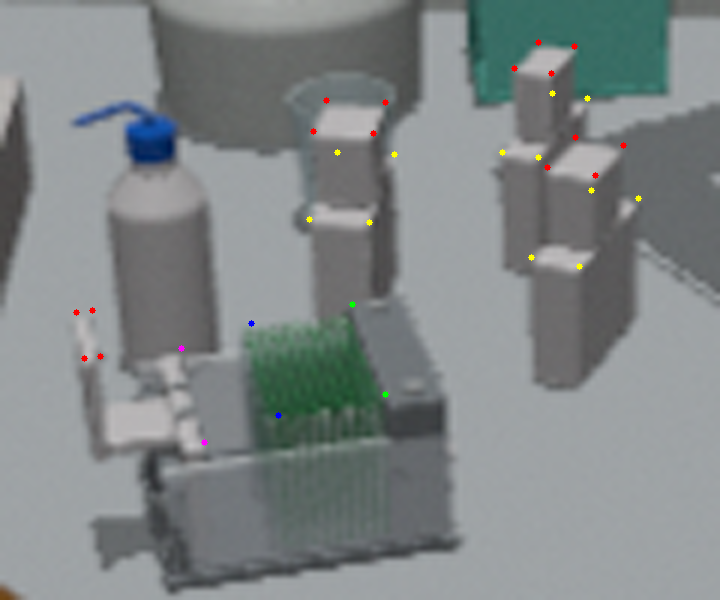

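The overlay matches within about 3 mm, so the heights and poses agree. The bottle's spout is clear of the gripper body.

Call:
servo_tool(
  deltas=[
    [-1,0,0,0,0,0,-7],
    [-1,0,0,0,0,0,-7],
    [-1,0,0,0,0,0,-7],
    [-1,0,0,0,0,0,-7],
    [-1,0,0,0,0,0,-7],
    [-1,0,0,0,0,0,-7],
    [-1,0,0,0,0,0,-7],
    [-1,0,0,0,0,0,-7],
    [-1,0,0,0,0,0,-7],
    [-1,0,0,0,0,0,-3],
    [-1,0,0,0,0,0,0],
  ],
  squeeze=10,
)

```text
t: 2.27
eef_pos: [0.2652, -0.6207, 0.2266]
ee_rot: [3.142, 0.0, -1.583]
force: [0.6, 0.1, 0.2]
width: 0.0876
gripper_force: 0.0
```

Call:
servo_tool(
  deltas=[
    [-1,-30,-24.8,0,0,0,0],
    [-1,-30,-24.8,0,0,0,0],
    [-1,-30,-24.8,0,0,0,0],
    [-1,-30,-24.8,0,0,0,0],
    [-1,-30,-24.8,0,0,0,0],
    [-1,-30,-24.8,0,0,0,0],
    [-1,-30,-24.8,0,0,0,0],
    [-1,-30,-24.8,0,0,0,0],
    [-1,-30,-24.8,0,0,0,0],
    [-1,-30,-24.8,0,0,0,0],
    [-1,-30,-24.8,0,0,0,0],
    [-1,-30,-24.8,0,0,0,0],
    [-1,0,0,0,0,0,0],
    [-1,0,0,0,0,0,0],
    [-1,0,0,0,0,0,0],
  ],
)

```text
t: 3.52
eef_pos: [0.5681, -0.265, 0.2264]
ee_rot: [3.141, -0.0, -1.586]
force: [-1.1, -0.3, -0.2]
width: 0.0876
gripper_force: 0.0
```

Run:
```python
from h import *
goto(.5677,-.2646,.103,-np.pi/2-.015); s=arm.get_state(); print(s["eef_pos"],s["ee_rot"],s["force"])
```

```text
turn az -0.0 deg; after turn: tool x -0.4 y 0.4 z 123.4 mm t 3.5167
[ 0.56810214 -0.26500466  0.22642625] [ 3.14112151e+00 -4.46152504e-06 -1.58644275e+00] [-1.07764126 -0.26212103 -0.15017647]
```

Call:
servo_tool(
  deltas=[
    [-1,0,0,24,0,0,0],
    [-1,0,0,24,0,0,0],
    [-1,0,0,24,0,0,0],
    [-1,0,0,24,0,0,0],
    [-1,0,0,16,0,0,0],
    [-1,0,0,11,0,0,0],
    [-1,0,0,0,0,0,0],
    [0,0,0,0,0,0,0],
    [0.2,0,0,0,0,0,0],
    [0.4,0,0,0,0,0,0],
    [1,0,0,0,0,0,0],
    [1,0,0,0,0,0,0],
    [1,0,0,0,0,0,0],
    [1,0,0,0,0,0,0],
  ],
  squeeze=6,
)

```text
t: 4.68
eef_pos: [0.5683, -0.2652, 0.1039]
ee_rot: [-3.141, -0.0, -1.586]
force: [0.1, 0.1, -0.1]
width: 0.0463
gripper_force: 0.0
```

Call:
servo_tool(
  deltas=[
    [1,0,0,0,0,0,0],
    [1,0,0,0,0,0,0],
    [1,0,0,0,0,0,0],
    [1,0,0,0,0,0,0],
    [1,0,0,0,0,0,0],
    [1,0,0,0,0,0,0],
  ],
)

```text
t: 5.18
eef_pos: [0.5682, -0.2652, 0.1036]
ee_rot: [3.142, 0.0, -1.586]
force: [-0.8, -0.1, 2.1]
width: 0.0361
gripper_force: 6.0
```

Gripping the tab gives 36.1 mm, so this is the 36 mm block. Lifting it.

Call:
servo_tool(
  deltas=[
    [1,0,0,0,0,0,0],
    [1,0,0,0,0,0,0],
    [1,0,0,-5,0,0,0],
    [1,0,0,-15,0,0,0],
    [1,0,0,-20,0,0,0],
    [1,0,0,-20,0,0,0],
    [1,0,0,-20,0,0,0],
    [1,0,0,-20,0,0,0],
    [1,0,0,-20,0,0,0],
    [1,0,0,-15,0,0,0],
    [1,0,0,-5,0,0,0],
    [1,0,0,0,0,0,0],
    [1,0,0,0,0,0,0],
  ],
  squeeze=45,
)

```text
t: 6.27
eef_pos: [0.5677, -0.2649, 0.2424]
ee_rot: [3.14, 0.001, -1.586]
force: [-0.5, 0.0, -4.3]
width: 0.0356
gripper_force: 45.0
```

Run:
```python
from h import *
c,s=np.cos(.3295),np.sin(.3295); x,y=.0197,-.001
w=np.array([.5769+c*x-s*y,-.0268+s*x+c*y]); print(w)
goto(*w,.25,-np.pi/2+.3295); print(arm.get_state()["force"],arm.get_state()["width"])
f=arm.grab_frame("top");save(f,"lift")
```

```text
[ 0.59586379 -0.02137188]
turn az -19.8 deg; after turn: tool x -221.3 y -105.5 z -7.6 mm t 6.2667
[-0.49958068  0.01985677 -4.31621196] 0.035573514894468264
```

Call:
servo_tool(
  deltas=[
    [1,0,0,0,0,0,-6.6],
    [1,0,0,0,0,0,-6.6],
    [1,0,0,0,0,0,-6.6],
    [1,-15,-7,0,0,0,0],
    [1,-22,-10.5,0,0,0,0],
    [1,-25,-12,0,0,0,0],
    [1,-25,-12,0,0,0,0],
    [1,-25,-12,0,0,0,0],
    [1,-25,-12,0,0,0,0],
    [1,-25,-12,0,0,0,0],
    [1,-25,-12,0,0,0,0],
    [1,-20,-9,0,0,0,0],
    [1,-10,-5,0,0,0,0],
    [1,-4,-2,0,0,0,0],
    [1,0,0,0,0,0,0],
    [1,0,0,0,0,0,0],
    [1,0,0,0,0,0,0],
  ],
)

```text
t: 7.73
eef_pos: [0.596, -0.023, 0.2432]
ee_rot: [3.141, -0.0, -1.241]
force: [-0.3, -0.7, -4.5]
width: 0.0357
gripper_force: 45.0
```

Run:
```python
from h import *
goto(.59586,-.02137,.15,-np.pi/2+.3295); print(arm.get_state()["force"],arm.get_state()["eef_pos"])
o=np.zeros((480,800,3),np.uint8)
for i,(n,u,v) in enumerate((("top",280,80),("side",210,120))):
    f=arm.grab_frame(n);o[:,i*400:i*400+400]=cv2.resize(f["color"][v:v+120,u:u+100,::-1],(400,480),interpolation=cv2.INTER_CUBIC)
cv2.imwrite("pics/over.png",o)
```

```text
turn az 0.0 deg; after turn: tool x -1.5 y -0.4 z 93.2 mm t 7.7333
[-0.26171644 -0.73190883 -4.54086125] [ 0.59598008 -0.02295114  0.24318595]
```

View pics/over.png

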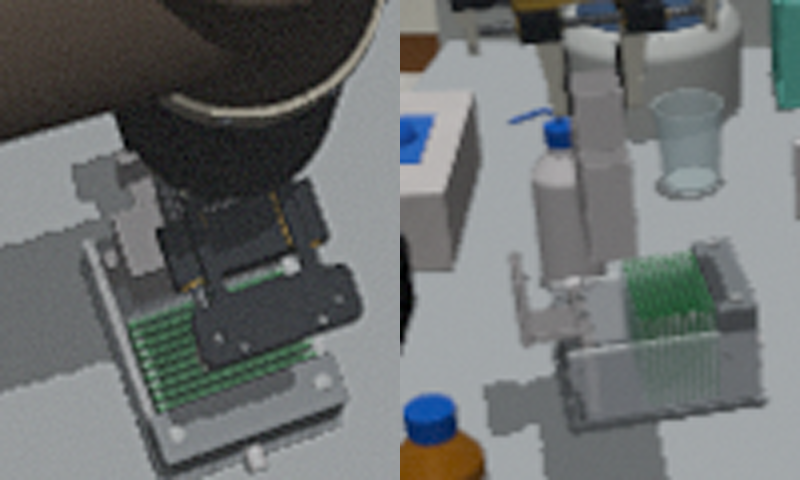

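The block hangs upright over the gap. In the side crop its foot is at about (600,260). I'll lower it to just above the stack top.

Call:
servo_tool(
  deltas=[
    [1,-1.5,-0.4,10,0,0,0],
    [1,0,0,15,0,0,0],
    [1,0,0,12,0,0,0],
    [1,0,0,5,0,0,0],
    [1,0,0,0,0,0,0],
    [1,0,0,0,0,0,0],
  ],
)

```text
t: 8.33
eef_pos: [0.5962, -0.0207, 0.2015]
ee_rot: [3.141, -0.0, -1.241]
force: [0.3, -0.4, -2.9]
width: 0.0356
gripper_force: 45.0
```

Run:
```python
from h import *
goto(.59586,-.02137,.15,-np.pi/2+.3295); print(arm.get_state()["force"],arm.get_state()["eef_pos"])
f=arm.grab_frame("side");im=f["color"][...,::-1]
k=8;cr=cv2.resize(im[155:220,225:310],None,fx=k,fy=k,interpolation=cv2.INTER_CUBIC)
cv2.imwrite("pics/close.png",cr)
```

```text
turn az 0.0 deg; after turn: tool x 0.5 y 0.6 z 51.5 mm t 8.3333
[ 0.32021234 -0.38960283 -2.94703687] [ 0.59622645 -0.0207043   0.20148895]
```

View pics/close.png

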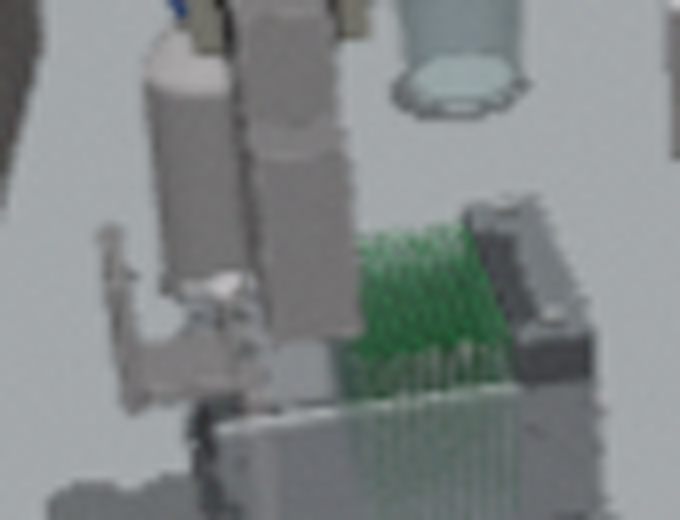

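The block's near foot corners are at (272,338) and (363,333), and the stack's near top corner is at about (347,362). I'll compare these with the model.

Run:
```python
from h import *
f=arm.grab_frame("side"); p=arm.get_state()["eef_pos"]; c,s=np.cos(.3295),np.sin(.3295)
def pt(x,y,z): u=proj(f,[p[0]+c*x-s*y,p[1]+s*x+c*y,z]); return ((u-[225,155]+.5)*8).round(1)
print("foot corners",pt(.018,.047,.098),pt(-.018,.047,.098))
print("far foot",pt(-.018,-.047,.098))
for x in(-.0165,-.018,-.0195,-.021): print("stack corner if x rel",x,pt(x,.05,.088),"far",pt(x,-.05,.088))
for x in(.018,.0195,.021): print("plate corner",x,pt(x,.05,.078))
```

```text
foot corners [267.8 341.9] [361.6 329.7]
far foot [328.  215.4]
stack corner if x rel -0.0165 [360.6 356.5] far [325.1 234. ]
stack corner if x rel -0.018 [364.4 356. ] far [328.7 233.5]
stack corner if x rel -0.0195 [368.3 355.5] far [332.4 233.1]
stack corner if x rel -0.021 [372.2 355. ] far [336.  232.6]
plate corner 0.018 [272.9 390.7]
plate corner 0.0195 [269.  391.2]
plate corner 0.021 [265.1 391.7]
```

The side view suggests the stack face may lie a few mm further forward. I'll measure the gap properly with edge profiles averaged along caster x, from the unobstructed first pictures.

Run:
```python
from h import *
c,s=np.cos(.3295),np.sin(.3295)
def prof(n,z,ys,xs):
    f=arm.grab_frame(n); im=cv2.imread(f"pics/{n}0.png").astype(np.float32); out=[]
    X,Y=np.meshgrid(xs,ys); W=np.stack([.5769+c*X-s*Y,-.0268+s*X+c*Y,np.full_like(X,z)],-1)
    uv=np.array([proj(f,w) for w in W.reshape(-1,3)]).reshape(X.shape+(2,)).astype(np.float32)
    v=cv2.remap(im,uv[...,0],uv[...,1],cv2.INTER_LINEAR).mean(0); return v
xs=np.arange(-12,60,1.5)/1000
for n in("top","side"):
    ys=np.arange(-40,35,2)/1000
    A=prof(n,.088,ys,xs);B=prof(n,.078,ys,xs)
    print(n);
    for x,a,b in zip(xs*1e3,A,B): print("%5.1f g-r %5.1f lum %5.1f | z78 lum %5.1f"%(x,a[1]-a[2],a.mean(),b.mean()))
```

```text
top
-12.0 g-r  25.6 lum  65.0 | z78 lum  63.1
-10.5 g-r  19.5 lum  57.6 | z78 lum  65.3
 -9.0 g-r  16.2 lum  53.0 | z78 lum  58.3
 -7.5 g-r  22.2 lum  60.5 | z78 lum  52.8
 -6.0 g-r  26.5 lum  69.1 | z78 lum  59.5
 -4.5 g-r  21.9 lum  66.6 | z78 lum  68.6
 -3.0 g-r  16.2 lum  59.6 | z78 lum  67.5
 -1.5 g-r  18.9 lum  62.3 | z78 lum  60.3
  0.0 g-r  25.1 lum  75.8 | z78 lum  61.0
  1.5 g-r  21.2 lum  90.1 | z78 lum  73.2
  3.0 g-r  11.9 lum  99.4 | z78 lum  88.0
  4.5 g-r   5.0 lum 104.4 | z78 lum  98.2
  6.0 g-r   2.9 lum 108.3 | z78 lum 103.5
  7.5 g-r   3.3 lum 109.2 | z78 lum 107.7
  9.0 g-r   3.5 lum 108.4 | z78 lum 109.4
 10.5 g-r   3.6 lum 107.7 | z78 lum 109.0
 12.0 g-r   3.8 lum 107.4 | z78 lum 108.0
 13.5 g-r   3.8 lum 107.0 | z78 lum 107.7
 15.0 g-r   3.6 lum 106.6 | z78 lum 107.6
 16.5 g-r   3.7 lum 106.9 | z78 lum 107.1
 18.0 g-r   4.1 lum 107.7 | z78 lum 107.1
 19.5 g-r   4.1 lum 108.3 | z78 lum 107.7
 21.0 g-r   3.9 lum 108.9 | z78 lum 108.3
 22.5 g-r   3.6 lum 104.3 | z78 lum 109.3
 24.0 g-r   2.8 lum  90.8 | z78 lum 107.1
 25.5 g-r   1.7 lum  75.1 | z78 lum  95.9
 27.
[... 2240 characters left out ...]
.2 lum 126.5 | z78 lum 131.9
 36.0 g-r   2.0 lum 126.8 | z78 lum 131.7
 37.5 g-r   2.0 lum 126.8 | z78 lum 130.5
 39.0 g-r   1.8 lum 125.6 | z78 lum 130.8
 40.5 g-r   1.4 lum 126.1 | z78 lum 137.8
 42.0 g-r   0.8 lum 132.8 | z78 lum 148.0
 43.5 g-r   0.2 lum 142.3 | z78 lum 156.0
 45.0 g-r  -0.3 lum 149.4 | z78 lum 160.5
 46.5 g-r  -0.6 lum 153.6 | z78 lum 163.1
 48.0 g-r  -0.8 lum 156.5 | z78 lum 163.5
 49.5 g-r  -1.0 lum 155.7 | z78 lum 157.3
 51.0 g-r  -0.9 lum 149.3 | z78 lum 149.5
 52.5 g-r  -0.7 lum 140.5 | z78 lum 145.4
 54.0 g-r  -0.4 lum 134.1 | z78 lum 144.2
 55.5 g-r  -0.0 lum 131.9 | z78 lum 146.7
 57.0 g-r   0.3 lum 132.7 | z78 lum 149.3
 58.5 g-r   0.4 lum 134.1 | z78 lum 150.2
```

Call:
servo_tool(
  deltas=[
    [1,0,-1.7,0,0,0,0],
    [1,0,-1.8,0,0,0,0],
    [1,0,0,3,0,0,0],
    [1,0,0,3,0,0,0],
    [1,0,0,2,0,0,0],
    [1,0,0,1,0,0,0],
    [1,0,0,0,0,0,0],
    [1,0,0,0,0,0,0],
  ],
)

```text
t: 9.3
eef_pos: [0.5994, -0.0193, 0.1924]
ee_rot: [3.141, -0.0, -1.24]
force: [0.9, 0.9, -3.7]
width: 0.0357
gripper_force: 45.0
```

Call:
servo_tool(
  deltas=[
    [1,0,0,1,0,0,0],
    [1,0,0,1,0,0,0],
    [1,0,0,0,0,0,0],
    [1,0,0,0,0,0,0],
  ],
)

```text
t: 9.63
eef_pos: [0.5998, -0.0193, 0.1915]
ee_rot: [-3.141, -0.0, -1.24]
force: [-2.2, 0.1, 3.6]
width: 0.0355
gripper_force: 45.0
```

Call:
servo_tool(
  deltas=[
    [1,0,0,1,0,0,0],
    [1,0,0,1,0,0,0],
    [1,0,0,0,0,0,0],
    [1,0,0,0,0,0,0],
  ],
)

```text
t: 9.97
eef_pos: [0.6001, -0.0194, 0.1913]
ee_rot: [-3.139, -0.001, -1.24]
force: [-5.0, 2.1, 16.6]
width: 0.0355
gripper_force: 45.1
```

There is contact at foot height 88 mm, so the block is catching the stack top. Its face is further out than I assumed. I'll lift, shift and try again.

Call:
servo_tool(
  deltas=[
    [1,0,0,-5,0,0,0],
    [1,0,-2.5,0,0,0,0],
    [1,0,0,0,0,0,0],
    [1,0,0,1,0,0,0],
    [1,0,0,1,0,0,0],
    [1,0,0,1,0,0,0],
    [1,0,0,0,0,0,0],
    [1,0,0,0,0,0,0],
  ],
)

```text
t: 10.63
eef_pos: [0.6019, -0.0184, 0.1902]
ee_rot: [3.141, 0.0, -1.24]
force: [0.3, 0.7, -4.4]
width: 0.0359
gripper_force: 45.0
```

Call:
servo_tool(
  deltas=[
    [1,0,0,1,0,0,0],
    [1,0,0,1,0,0,0],
    [1,0,0,0,0,0,0],
    [1,0,0,0,0,0,0],
  ],
)

```text
t: 10.97
eef_pos: [0.6019, -0.0184, 0.1885]
ee_rot: [-3.142, 0.0, -1.24]
force: [1.0, 0.5, -4.2]
width: 0.0357
gripper_force: 45.0
```

Call:
servo_tool(
  deltas=[
    [1,0,0,1,0,0,0],
    [1,0,0,1,0,0,0],
    [1,0,0,0,0,0,0],
    [1,0,0,0,0,0,0],
  ],
)

```text
t: 11.3
eef_pos: [0.6019, -0.0184, 0.1865]
ee_rot: [-3.142, 0.0, -1.24]
force: [0.7, -0.0, -3.5]
width: 0.0356
gripper_force: 45.0
```

The foot is now past the stack top at 83 mm. I'll continue down past the plate top at 78 mm.

Call:
servo_tool(
  deltas=[
    [1,0,0,1,0,0,0],
    [1,0,0,1,0,0,0],
    [1,0,0,1,0,0,0],
    [1,0,0,1,0,0,0],
    [1,0,0,0,0,0,0],
    [1,0,0,0,0,0,0],
  ],
)

```text
t: 11.8
eef_pos: [0.6019, -0.0184, 0.1824]
ee_rot: [-3.142, 0.0, -1.24]
force: [1.0, 0.2, -4.5]
width: 0.0354
gripper_force: 45.0
```

Call:
servo_tool(
  deltas=[
    [1,0,0,1,0,0,0],
    [1,0,0,1,0,0,0],
    [1,0,0,0,0,0,0],
    [1,0,0,0,0,0,0],
  ],
)

```text
t: 12.13
eef_pos: [0.6019, -0.0186, 0.1815]
ee_rot: [-3.141, -0.0, -1.24]
force: [-1.9, 1.1, 5.2]
width: 0.0361
gripper_force: 45.0
```

Call:
servo_tool(
  deltas=[
    [1,0,0,1,0,0,0],
    [1,0,0,1,0,0,0],
    [1,0,0,0,0,0,0],
    [1,0,0,0,0,0,0],
  ],
)

```text
t: 12.47
eef_pos: [0.6021, -0.0187, 0.1814]
ee_rot: [-3.14, -0.001, -1.24]
force: [-7.0, 0.9, 17.2]
width: 0.0355
gripper_force: 45.0
```

It touches the plate top, with the foot at 78 mm. I'll lift 3 mm, slide towards the stack until the block touches its face, and try there.

Call:
servo_tool(
  deltas=[
    [1,0,0,-3,0,0,0],
    [1,0,0,-3,0,0,0],
    [1,0,0.4,0,0,0,0],
    [1,0,0.4,0,0,0,0],
    [1,0,0,0,0,0,0],
    [1,0,0,0,0,0,0],
  ],
)

```text
t: 12.97
eef_pos: [0.6016, -0.0185, 0.1844]
ee_rot: [-3.141, -0.0, -1.24]
force: [2.5, 1.6, -3.4]
width: 0.0357
gripper_force: 45.0
```

Call:
servo_tool(
  deltas=[
    [1,0,0.4,0,0,0,0],
    [1,0,0,0,0,0,0],
    [1,0,0,0,0,0,0],
  ],
)

```text
t: 13.22
eef_pos: [0.6013, -0.0186, 0.1845]
ee_rot: [-3.14, -0.0, -1.24]
force: [5.4, 1.6, -5.5]
width: 0.0356
gripper_force: 45.0
```

Call:
servo_tool(
  deltas=[
    [1,0,0.4,0,0,0,0],
    [1,0,0,0,0,0,0],
    [1,0,0,0,0,0,0],
  ],
)

```text
t: 13.47
eef_pos: [0.6012, -0.0187, 0.1845]
ee_rot: [-3.14, -0.0, -1.24]
force: [5.8, 1.5, -6.5]
width: 0.0357
gripper_force: 45.0
```

Call:
servo_tool(
  deltas=[
    [1,0,0.4,0,0,0,0],
    [1,0,0,0,0,0,0],
    [1,0,0,0,0,0,0],
  ],
)

```text
t: 13.72
eef_pos: [0.6011, -0.0187, 0.1846]
ee_rot: [-3.139, -0.0, -1.24]
force: [7.1, 1.7, -6.8]
width: 0.0355
gripper_force: 45.0
```

Run:
```python
from h import *
s=arm.get_state(); print(s["force"].round(2),s["moment"].round(3),s["ee_rot"],s["eef_pos"],s["joint_efforts"].round(2))
# green-edge / plate-edge orientation in top0 in world
f=arm.grab_frame("top"); im=cv2.imread("pics/top0.png").astype(np.float32); c,sn=np.cos(.3295),np.sin(.3295)
def line(z,lo,hi,chan):
    P=[]
    for y in np.arange(-44,42,2)/1e3:
        xs=np.arange(lo,hi,.25)/1e3
        uv=np.array([proj(f,[.5769+c*x-sn*y,-.0268+sn*x+c*y,z]) for x in xs],np.float32)
        v=cv2.remap(im,uv[:,:1],uv[:,1:],cv2.INTER_LINEAR)[:,0]; v=chan(v); h=(v[:8].mean()+v[-8:].mean())/2
        i=np.argmax((v-h)*np.sign(v[-1]-v[0])>0); P.append((y,xs[i]))
    P=np.array(P); k=np.polyfit(P[:,0],P[:,1],1); r=P[:,1]-np.polyval(k,P[:,0]); g=abs(r)<.0012; k=np.polyfit(P[g,0],P[g,1],1); return .3295-np.arctan(k[0]),k[1]*1e3,g.sum()
print("stack",line(.088,-1,8,lambda v:v.mean(1)),"plate",line(.078,34,44,lambda v:v.mean(1)),"plate outer/handle",line(.088,35,42,lambda v:v.mean(1)), "floor/shadow",line(.008,20,32,lambda v:v.mean(1)))
```

```text
[ 7.14  1.69 -6.8 ] [ 0.883 -3.015  0.258] [-3.13925291e+00 -1.22492652e-04 -1.24003406e+00] [ 0.60110794 -0.01871509  0.18455651] [ -1.37 -52.38  25.61   6.89  -3.21  -0.29]
stack (np.float64(0.33377434395525674), np.float64(1.8409637252518705), np.int64(42)) plate (np.float64(0.34518506212279343), np.float64(39.90467381455754), np.int64(43)) plate outer/handle (np.float64(0.3421843091187162), np.float64(37.8816067653277), np.int64(43)) floor/shadow (np.float64(0.32314500148513137), np.float64(21.99829863891114), np.int64(15))
```

The force lever shows only the caster's -y end touching, and the edge lines give a yaw of about 0.34 against my 0.331. I'll turn +0.55° and feel again.

Call:
servo_tool(
  deltas=[
    [1,0,-1.6,0,0,0,0],
    [1,0,0,0,0,0,-0.55],
    [1,0,0,0,0,0,0],
    [1,0,0.4,0,0,0,0],
    [1,0,0.4,0,0,0,0],
    [1,0,0,0,0,0,0],
    [1,0,0,0,0,0,0],
  ],
)

```text
t: 14.35
eef_pos: [0.601, -0.0187, 0.1845]
ee_rot: [-3.141, 0.0, -1.231]
force: [4.5, 2.3, -5.0]
width: 0.0357
gripper_force: 45.0
```

```bash
python3 -c "
from h import *
s=arm.get_state(); print(s['force'].round(2),s['moment'].round(3),s['ee_rot'],s['eef_pos'])"
```

```text
[ 4.55  2.3  -5.02] [ 0.906 -2.12   0.176] [-3.14065633e+00  8.01240938e-05 -1.23066911e+00] [ 0.60103061 -0.01867783  0.18451544]
```

Call:
servo_tool(
  deltas=[
    [1,0,0.4,0,0,0,0],
    [1,0,0.4,0,0,0,0],
    [1,0,0,0,0,0,0],
    [1,0,0,0,0,0,0],
  ],
)

```text
t: 14.68
eef_pos: [0.6008, -0.0188, 0.1847]
ee_rot: [-3.139, -0.0, -1.231]
force: [6.1, 1.9, -6.7]
width: 0.0357
gripper_force: 45.0
```

```bash
python3 -c "
from h import *
s=arm.get_state(); print(s['force'].round(2),s['moment'].round(3),s['ee_rot'],s['eef_pos'])"
```

```text
[ 6.09  1.94 -6.72] [ 1.105 -2.797  0.253] [-3.13941330e+00 -1.99143862e-05 -1.23053517e+00] [ 0.60083111 -0.01877671  0.18465236]
```

Call:
servo_tool(
  deltas=[
    [1,0,-1.6,0,0,0,0],
    [1,0,0,0,0,0,-1],
    [1,0,0,0,0,0,0],
    [1,0,0,0,0,0,0],
  ],
)

```text
t: 15.02
eef_pos: [0.6011, -0.0186, 0.1844]
ee_rot: [3.141, 0.0, -1.213]
force: [3.1, 2.1, -3.8]
width: 0.0358
gripper_force: 45.0
```

```bash
cat > st.py <<'E'
from h import *
s=arm.get_state(); y=s["ee_rot"][2]+np.pi/2; c,sn=np.cos(y),np.sin(y); F=s["force"]; M=s["moment"]; p=s["eef_pos"]-[.5769,-.0268,0]
print("t%.2f Fx %.1f Fy %.1f Fz %.1f | Mx %.2f My %.2f Mz %.3f | cast x %.2f y %.2f z %.2f yaw %.4f w %.4f"%(s["t"],c*F[0]+sn*F[1],-sn*F[0]+c*F[1],F[2],c*M[0]+sn*M[1],-sn*M[0]+c*M[1],M[2],1e3*(p[0]*np.cos(.34)+p[1]*np.sin(.34)),1e3*(-p[0]*np.sin(.34)+p[1]*np.cos(.34)),1e3*p[2],y,s["width"]))
E
python3 st.py
```

```text
t15.02 Fx 3.6 Fy 0.8 Fz -3.8 | Mx 0.41 My -1.42 Mz -0.176 | cast x 25.60 y -0.35 z 184.40 yaw 0.3573 w 0.0358
```

Call:
servo_tool(
  deltas=[
    [1,0,0.5,0,0,0,0],
    [1,0,0.5,0,0,0,0],
    [1,0,0,0,0,0,0],
    [1,0,0,0,0,0,0],
  ],
)

```text
t: 15.35
eef_pos: [0.6009, -0.0187, 0.1846]
ee_rot: [-3.141, 0.0, -1.213]
force: [4.7, 3.3, -5.2]
width: 0.0354
gripper_force: 45.0
```

```bash
python3 st.py
```

```text
t15.35 Fx 5.6 Fy 1.5 Fz -5.2 | Mx 0.49 My -2.28 Mz -0.189 | cast x 25.31 y -0.34 z 184.59 yaw 0.3573 w 0.0354
```

Call:
servo_tool(
  deltas=[
    [1,0,0.5,0,0,0,0],
    [1,0,0.5,0,0,0,0],
    [1,0,0,0,0,0,0],
    [1,0,0,0,0,0,0],
  ],
)

```text
t: 15.68
eef_pos: [0.6006, -0.0188, 0.1848]
ee_rot: [-3.139, 0.0, -1.214]
force: [5.8, 3.3, -6.6]
width: 0.0356
gripper_force: 45.0
```

```bash
python3 st.py
```

```text
t15.68 Fx 6.6 Fy 1.0 Fz -6.6 | Mx 0.38 My -3.02 Mz -0.270 | cast x 25.01 y -0.34 z 184.77 yaw 0.3572 w 0.0356
```

The contact has swapped to the +y end, so the true yaw is about 0.348. I'll set that and back off until free.

Call:
servo_tool(
  deltas=[
    [1,0,-1.2,0,0,0,0],
    [1,0,-1.2,0,0,0,0.5],
    [1,0,-0.4,0,0,0,0],
    [1,0,0,0,0,0,0],
    [1,0,0,0,0,0,0],
  ],
)

```text
t: 16.1
eef_pos: [0.6015, -0.0187, 0.1843]
ee_rot: [3.14, -0.0, -1.222]
force: [-0.4, 0.4, -2.8]
width: 0.0355
gripper_force: 45.0
```

```bash
python3 st.py
```

```text
t16.10 Fx -0.3 Fy 0.5 Fz -2.8 | Mx 0.07 My 0.01 Mz -0.015 | cast x 25.84 y -0.56 z 184.28 yaw 0.3488 w 0.0355
```

Call:
servo_tool(
  deltas=[
    [1,0,0,1,0,0,0],
    [1,0,0,1,0,0,0],
    [1,0,0,1,0,0,0],
    [1,0,0,0.7,0,0,0],
    [1,0,0,0,0,0,0],
    [1,0,0,0,0,0,0],
  ],
)

```text
t: 16.6
eef_pos: [0.6019, -0.0186, 0.1815]
ee_rot: [3.141, -0.0, -1.222]
force: [-3.5, 0.4, 5.2]
width: 0.0359
gripper_force: 45.0
```

```bash
python3 st.py
```

```text
t16.60 Fx -3.1 Fy 1.6 Fz 5.2 | Mx 0.49 My 1.78 Mz 0.085 | cast x 26.33 y -0.59 z 181.54 yaw 0.3491 w 0.0359
```

Call:
servo_tool(
  deltas=[
    [1,0,0,-2,0,0,0],
    [1,0,0,-1.7,0,0,0],
    [1,0,0.5,0,0,0,0],
    [1,0,0.2,0,0,0,0],
    [1,0,0,0,0,0,0],
    [1,0,0,0,0,0,0],
  ],
)

```text
t: 17.1
eef_pos: [0.6015, -0.0185, 0.1843]
ee_rot: [3.141, 0.0, -1.222]
force: [-0.0, 0.5, -4.1]
width: 0.0358
gripper_force: 45.0
```

```bash
python3 st.py
```

```text
t17.10 Fx 0.2 Fy 0.5 Fz -4.1 | Mx 0.03 My 0.12 Mz -0.021 | cast x 25.94 y -0.40 z 184.26 yaw 0.3488 w 0.0358
```

Call:
servo_tool(
  deltas=[
    [1,0,0,1,0,0,0],
    [1,0,0,1,0,0,0],
    [1,0,0,1,0,0,0],
    [1,0,0,0.7,0,0,0],
    [1,0,0,0,0,0,0],
    [1,0,0,0,0,0,0],
  ],
)

```text
t: 17.6
eef_pos: [0.6016, -0.0186, 0.1815]
ee_rot: [-3.141, -0.0, -1.222]
force: [-2.7, 1.2, 3.8]
width: 0.0361
gripper_force: 45.0
```

```bash
python3 st.py
```

```text
t17.60 Fx -2.1 Fy 2.0 Fz 3.8 | Mx 0.60 My 1.27 Mz -0.019 | cast x 26.02 y -0.50 z 181.54 yaw 0.3490 w 0.0361
```

Call:
servo_tool(
  deltas=[
    [1,0,0,-2,0,0,0],
    [1,0,0,-1.7,0,0,0],
    [1,0,0.5,0,0,0,0],
    [1,0,0,0,0,0,0],
    [1,0,0,0,0,0,0],
  ],
)

```text
t: 18.02
eef_pos: [0.6012, -0.0187, 0.1843]
ee_rot: [-3.141, 0.0, -1.222]
force: [0.9, 0.3, -4.1]
width: 0.0356
gripper_force: 45.0
```

```bash
python3 st.py
```

```text
t18.02 Fx 1.0 Fy -0.1 Fz -4.1 | Mx -0.05 My -0.17 Mz 0.003 | cast x 25.61 y -0.45 z 184.32 yaw 0.3487 w 0.0356
```

Call:
servo_tool(
  deltas=[
    [1,0,0,1,0,0,0],
    [1,0,0,1,0,0,0],
    [1,0,0,1,0,0,0],
    [1,0,0,0.7,0,0,0],
    [1,0,0,0,0,0,0],
    [1,0,0,0,0,0,0],
  ],
)

```text
t: 18.52
eef_pos: [0.6013, -0.0187, 0.1815]
ee_rot: [-3.141, -0.0, -1.222]
force: [-0.9, 0.3, 3.8]
width: 0.0355
gripper_force: 45.0
```

```bash
python3 st.py
```

```text
t18.52 Fx -0.8 Fy 0.6 Fz 3.8 | Mx 0.44 My 0.78 Mz 0.000 | cast x 25.65 y -0.53 z 181.54 yaw 0.3489 w 0.0355
```

Call:
servo_tool(
  deltas=[
    [1,0,0,-2,0,0,0],
    [1,0,0,-1.7,0,0,0],
    [1,0,0.5,0,0,0,0],
    [1,0,0,0,0,0,0],
    [1,0,0,0,0,0,0],
  ],
)

```text
t: 18.93
eef_pos: [0.601, -0.0187, 0.1845]
ee_rot: [-3.141, 0.0, -1.222]
force: [2.7, 1.9, -2.8]
width: 0.0359
gripper_force: 45.0
```

```bash
python3 st.py
```

```text
t18.93 Fx 3.2 Fy 0.9 Fz -2.8 | Mx 0.27 My -1.06 Mz 0.043 | cast x 25.40 y -0.34 z 184.50 yaw 0.3490 w 0.0359
```

Call:
servo_tool(
  deltas=[
    [1,0,0,1,0,0,0],
    [1,0,0,1,0,0,0],
    [1,0,0,1,0,0,0],
    [1,0,0,0.7,0,0,0],
    [1,0,0,0,0,0,0],
    [1,0,0,0,0,0,0],
  ],
)

```text
t: 19.43
eef_pos: [0.601, -0.0189, 0.1815]
ee_rot: [-3.14, -0.0, -1.222]
force: [1.0, 0.9, 2.4]
width: 0.0359
gripper_force: 45.0
```

```bash
python3 st.py
```

```text
t19.43 Fx 1.2 Fy 0.5 Fz 2.4 | Mx 0.16 My -0.74 Mz 0.088 | cast x 25.37 y -0.63 z 181.53 yaw 0.3490 w 0.0359
```

Call:
servo_tool(
  deltas=[
    [1,0,0,-2,0,0,0],
    [1,0,0,-1.7,0,0,0],
    [1,0,0.6,0,0,0,0],
    [1,0,0,0,0,0,0],
    [1,0,0,0,0,0,0],
  ],
)

```text
t: 19.85
eef_pos: [0.6007, -0.0187, 0.1845]
ee_rot: [-3.14, 0.0, -1.222]
force: [4.7, 1.1, -4.8]
width: 0.0353
gripper_force: 45.0
```

```bash
python3 st.py
```

```text
t19.85 Fx 4.8 Fy -0.6 Fz -4.8 | Mx 0.11 My -2.50 Mz 0.178 | cast x 25.11 y -0.28 z 184.47 yaw 0.3489 w 0.0353
```

Call:
servo_tool(
  deltas=[
    [1,0,0,1,0,0,0],
    [1,0,0,1,0,0,0],
    [1,0,0,1,0,0,0],
    [1,0,0,0.7,0,0,0],
    [1,0,0,0,0,0,0],
    [1,0,0,0,0,0,0],
  ],
)

```text
t: 20.35
eef_pos: [0.6007, -0.019, 0.1815]
ee_rot: [-3.14, -0.0, -1.222]
force: [4.2, 1.3, 0.6]
width: 0.0357
gripper_force: 45.0
```

```bash
python3 st.py
```

```text
t20.35 Fx 4.4 Fy -0.2 Fz 0.6 | Mx 0.17 My -2.27 Mz 0.194 | cast x 25.08 y -0.58 z 181.48 yaw 0.3491 w 0.0357
```

With the block flush and pressed lightly on the stack face (Fx 4 N, yaw centred), its foot still rests on the plate top. So the 36 mm block does not drop in. I'll return it to its place and try the 30 mm block.

Call:
servo_tool(
  deltas=[
    [1,0,-1,-1,0,0,0],
    [1,0,-1,-4,0,0,0],
    [1,0,0,-10,0,0,0],
    [1,0,0,-20,0,0,0],
    [1,0,0,-20,0,0,0],
    [1,0,0,-8,0,0,0],
    [1,0,0,0,0,0,0],
  ],
)

```text
t: 20.93
eef_pos: [0.6014, -0.0188, 0.2449]
ee_rot: [3.141, -0.0, -1.222]
force: [0.9, 0.7, -3.6]
width: 0.0355
gripper_force: 45.0
```

```bash
python3 -c "
from h import *
goto(.5681,-.2652,.1046,-np.pi/2-.015)"; python3 st.py
```

```text
turn az 20.8 deg; after turn: tool x 246.9 y 29.6 z 140.3 mm t 20.9333
t20.93 Fx 1.1 Fy 0.4 Fz -3.6 | Mx -0.05 My -0.00 Mz -0.015 | cast x 25.79 y -0.64 z 244.92 yaw 0.3484 w 0.0355
```

Call:
servo_tool(
  deltas=[
    [1,0,0,0,0,0,6.9],
    [1,0,0,0,0,0,6.9],
    [1,0,0,0,0,0,7],
    [1,15,1.8,0,0,0,0],
    [1,25,3,0,0,0,0],
    [1,32,3.8,0,0,0,0],
    [1,32,3.8,0,0,0,0],
    [1,32,3.8,0,0,0,0],
    [1,32,3.8,0,0,0,0],
    [1,32,3.8,0,0,0,0],
    [1,27,3.4,0,0,0,0],
    [1,15,1.8,0,0,0,0],
    [1,5,0.6,0,0,0,0],
    [1,0,0,0,0,0,0],
    [1,0,0,0,0,0,0],
  ],
)

```text
t: 22.18
eef_pos: [0.5679, -0.2648, 0.2426]
ee_rot: [3.139, 0.001, -1.585]
force: [-0.5, 0.6, -2.9]
width: 0.0358
gripper_force: 45.0
```

Call:
servo_tool(
  deltas=[
    [1,0,0,15,0,0,0],
    [1,0,0,25,0,0,0],
    [1,0,0,30,0,0,0],
    [1,0,0,30,0,0,0],
    [1,0,0,20,0,0,0],
    [1,0,0,10,0,0,0],
    [1,0,0,5,0,0,0],
    [1,0,0,3,0,0,0],
    [1,0,0,1,0,0,0],
    [1,0,0,0,0,0,0],
    [1,0,0,0,0,0,0],
  ],
)

```text
t: 23.1
eef_pos: [0.5696, -0.2651, 0.1062]
ee_rot: [-3.139, -0.0, -1.585]
force: [-0.1, 0.7, -3.2]
width: 0.0356
gripper_force: 45.0
```

Call:
servo_tool(
  deltas=[
    [1,0,0,1,0,0,0],
    [1,0,0,1,0,0,0],
    [1,0,0,0.5,0,0,0],
    [1,0,0,0,0,0,0],
    [1,0,0,0,0,0,0],
  ],
)

```text
t: 23.52
eef_pos: [0.5693, -0.2652, 0.1036]
ee_rot: [-3.14, -0.001, -1.585]
force: [-1.2, 2.6, 6.5]
width: 0.0355
gripper_force: 45.0
```

```bash
python3 st.py
```

```text
t23.52 Fx -1.2 Fy 2.6 Fz 6.5 | Mx 0.77 My 0.99 Mz -0.023 | cast x -86.67 y -222.17 z 103.60 yaw -0.0139 w 0.0355
```

Call:
servo_tool(
  deltas=[
    [0.6,0,0,0,0,0,0],
    [-0.2,0,0,0,0,0,0],
    [-0.8,0,0,0,0,0,0],
    [-0.8,0,0,0,0,0,0],
    [-0.8,0,0,-10,0,0,0],
    [-0.8,0,0,-30,0,0,0],
    [-0.8,0,0,-30,0,0,0],
    [-0.8,0,0,-20,0,0,0],
    [-0.8,0,0,0,0,0,0],
  ],
)

```text
t: 24.27
eef_pos: [0.5714, -0.266, 0.1985]
ee_rot: [-3.134, -0.003, -1.584]
force: [1.3, 0.3, -0.2]
width: 0.0781
gripper_force: 0.0
```

```bash
python3 -c "
from h import *
goto(.425,-.218,.1036,-np.pi/2-.303)"; python3 st.py
```

```text
turn az 16.6 deg; after turn: tool x -2.1 y 154.1 z 94.9 mm t 24.2667
t24.27 Fx 1.3 Fy 0.3 Fz -0.2 | Mx 0.01 My -0.11 Mz 0.003 | cast x -84.96 y -223.70 z 198.51 yaw -0.0134 w 0.0781
```

Call:
servo_tool(
  deltas=[
    [-1,0,0,0,0,0,5.5],
    [-1,0,0,0,0,0,5.5],
    [-1,0,0,0,0,0,5.6],
    [-1,0,25,0,0,0,0],
    [-1,0,35,0,0,0,0],
    [-1,0,35,0,0,0,0],
    [-1,0,35,0,0,0,0],
    [-1,-1,18,0,0,0,0],
    [-1,0,4,0,0,0,0],
    [-1,0,0,0,0,0,0],
    [-1,0,0,0,0,0,0],
    [-1,0,0,0,0,0,0],
  ],
)

```text
t: 25.27
eef_pos: [0.4251, -0.2188, 0.1926]
ee_rot: [-3.141, -0.0, -1.875]
force: [0.1, 0.3, -0.2]
width: 0.0874
gripper_force: 0.0
```

```bash
python3 -c "
from h import *
goto(.425,-.218,.1036,-np.pi/2-.303); print(arm.get_state()['ee_rot'])
f=arm.grab_frame('top')
import fit
g=cv2.cvtColor(f['color'],cv2.COLOR_RGB2GRAY).astype(np.float32)
print([ (round(b[0]),b[1],b[2].round(4)) for b in fit.fitblock(f,[.5677,-.2646],-.02,g)[:2]])"
```

```text
turn az -0.0 deg; after turn: tool x -0.7 y 0.4 z 89.0 mm t 25.2667
[-3.14107185e+00 -1.02065485e-04 -1.87465120e+00]
[(186, 0.018, array([ 0.5774, -0.2649, -0.0009])), (193, 0.024, array([ 0.5755, -0.2649, -0.0125]))]
```

Call:
servo_tool(
  deltas=[
    [-1,0,0,20,0,0,0],
    [-1,0,0,25,0,0,0],
    [-1,0,0,22,0,0,0],
    [-1,0,0,14,0,0,0],
    [-1,0,0,8,0,0,0],
    [1,0,0,0,0,0,0],
    [1,0,0,0,0,0,0],
    [1,0,0,0,0,0,0],
    [1,0,0,0,0,0,0],
    [1,0,0,0,0,0,0],
    [1,0,0,0,0,0,0],
    [1,0,0,0,0,0,0],
    [1,0,0,0,0,0,0],
    [1,0,0,0,0,0,0],
    [1,0,0,0,0,0,0],
    [1,0,0,0,0,0,0],
  ],
  squeeze=6,
)

```text
t: 26.65
eef_pos: [0.4239, -0.2185, 0.1034]
ee_rot: [3.141, -0.0, -1.875]
force: [-1.3, 0.3, 2.4]
width: 0.0306
gripper_force: 6.0
```

```bash
python3 st.py
```

```text
t26.65 Fx -1.4 Fy -0.1 Fz 2.4 | Mx 0.02 My 0.51 Mz 0.032 | cast x -208.17 y -129.72 z 103.43 yaw -0.3039 w 0.0306
```

30.6 mm confirms the 30 mm block. I'll lift it and carry it over the gap.

Call:
servo_tool(
  deltas=[
    [1,0,0,0,0,0,0],
    [1,0,0,0,0,0,0],
    [1,0,0,-5,0,0,0],
    [1,0,0,-15,0,0,0],
    [1,0,0,-25,0,0,0],
    [1,0,0,-30,0,0,0],
    [1,0,0,-30,0,0,0],
    [1,0,0,-22,0,0,0],
    [1,0,0,-8,0,0,0],
    [1,0,0,0,0,0,-7],
    [1,0,0,0,0,0,-7],
    [1,0,0,0,0,0,-7],
    [1,0,0,0,0,0,-7],
    [1,0,0,0,0,0,-7],
    [1,0,0,0,0,0,-2.4],
    [1,0,0,0,0,0,0],
    [1,0,0,0,0,0,0],
  ],
  squeeze=45,
)

```text
t: 28.07
eef_pos: [0.4236, -0.2183, 0.2373]
ee_rot: [3.14, 0.001, -1.224]
force: [0.5, 0.5, -3.3]
width: 0.0301
gripper_force: 44.8
```

```bash
python3 -c "
from h import *
goto(.5999,-.0181,.2,-np.pi/2+.349)"; python3 st.py
```

```text
turn az -0.1 deg; after turn: tool x -127.9 y -234.1 z 37.3 mm t 28.0667
t28.07 Fx 0.6 Fy 0.3 Fz -3.3 | Mx 0.01 My 0.16 Mz 0.039 | cast x -208.40 y -129.43 z 237.34 yaw 0.3467 w 0.0301
```

Call:
servo_tool(
  deltas=[
    [1,-8,-15,0,0,0,-0.1],
    [1,-14,-26,0,0,0,0],
    [1,-16,-29,0,0,0,0],
    [1,-16,-29,0,0,0,0],
    [1,-16,-29,0,0,0,0],
    [1,-16,-29,0,0,0,0],
    [1,-16,-29,0,0,0,0],
    [1,-14,-26,0,0,0,0],
    [1,-8,-15,0,0,0,0],
    [1,-4,-7,0,0,0,0],
    [1,0,0,8,0,0,0],
    [1,0,0,16,0,0,0],
    [1,0,0,10,0,0,0],
    [1,0,0,3,0,0,0],
    [1,0,0,0,0,0,0],
    [1,0,0,0,0,0,0],
  ],
)

```text
t: 29.4
eef_pos: [0.5998, -0.0186, 0.2017]
ee_rot: [-3.142, -0.0, -1.221]
force: [1.1, -0.6, -3.2]
width: 0.0295
gripper_force: 44.8
```

```bash
python3 -c "
from h import *
goto(.5999,-.0181,.2,-np.pi/2+.349)"; python3 st.py
```

```text
turn az 0.0 deg; after turn: tool x -0.4 y -0.3 z 1.7 mm t 29.4
t29.40 Fx 0.8 Fy -0.9 Fz -3.2 | Mx 0.03 My 0.11 Mz -0.031 | cast x 24.30 y 0.14 z 201.68 yaw 0.3499 w 0.0295
```

Call:
servo_tool(
  deltas=[
    [1,0,0,3,0,0,0],
    [1,0,0,3,0,0,0],
    [1,0,0,2,0,0,0],
    [1,0,0,2,0,0,0],
    [1,0,0,2,0,0,0],
    [1,0,0,1,0,0,0],
    [1,0,0,1,0,0,0],
    [1,0,0,1,0,0,0],
    [1,0,0,0,0,0,0],
  ],
)

```text
t: 30.15
eef_pos: [0.5998, -0.0179, 0.1861]
ee_rot: [3.141, 0.0, -1.22]
force: [0.1, -0.7, -2.2]
width: 0.0299
gripper_force: 44.8
```

```bash
python3 st.py
```

```text
t30.15 Fx -0.1 Fy -0.7 Fz -2.2 | Mx 0.04 My 0.09 Mz -0.001 | cast x 24.58 y 0.70 z 186.15 yaw 0.3506 w 0.0299
```

Call:
servo_tool(
  deltas=[
    [1,0,0,1,0,0,0],
    [1,0,0,1,0,0,0],
    [1,0,0,1,0,0,0],
    [1,0,0,1,0,0,0],
    [1,0,0,1,0,0,0],
    [1,0,0,1,0,0,0],
    [1,0,0,1,0,0,0],
    [1,0,0,0,0,0,0],
  ],
)

```text
t: 30.82
eef_pos: [0.5998, -0.018, 0.1791]
ee_rot: [3.141, 0.0, -1.22]
force: [-0.6, 0.5, -3.6]
width: 0.0296
gripper_force: 44.8
```

```bash
python3 st.py
```

```text
t30.82 Fx -0.4 Fy 0.7 Fz -3.6 | Mx 0.07 My 0.09 Mz 0.039 | cast x 24.49 y 0.68 z 179.06 yaw 0.3505 w 0.0296
```

The foot is past the plate top. A quick check of the play to both sides will confirm the gap.

Call:
servo_tool(
  deltas=[
    [1,0,0,2,0,0,0],
    [1,0,0,2,0,0,0],
    [1,0,-0.7,0,0,0,0],
    [1,0,-0.7,0,0,0,0],
    [1,0,-0.6,0,0,0,0],
    [1,0,0,0,0,0,0],
    [1,0,0,0,0,0,0],
  ],
)

```text
t: 31.4
eef_pos: [0.6019, -0.0173, 0.1755]
ee_rot: [-3.141, -0.0, -1.22]
force: [-0.2, 0.4, -3.6]
width: 0.0298
gripper_force: 44.8
```

```bash
python3 st.py
```

```text
t31.40 Fx -0.1 Fy 0.5 Fz -3.6 | Mx 0.07 My 0.10 Mz 0.032 | cast x 26.76 y 0.65 z 175.46 yaw 0.3506 w 0.0298
```

Call:
servo_tool(
  deltas=[
    [1,0,-0.5,0,0,0,0],
    [1,0,-0.5,0,0,0,0],
    [1,0,0,0,0,0,0],
    [1,0,0,0,0,0,0],
  ],
)

```text
t: 31.73
eef_pos: [0.6025, -0.017, 0.1753]
ee_rot: [3.141, 0.0, -1.22]
force: [-0.9, -1.6, -2.8]
width: 0.0297
gripper_force: 44.9
```

```bash
python3 st.py
```

```text
t31.73 Fx -1.3 Fy -1.2 Fz -2.8 | Mx 0.04 My 0.65 Mz 0.001 | cast x 27.41 y 0.69 z 175.32 yaw 0.3506 w 0.0297
```

Call:
servo_tool(
  deltas=[
    [1,0,-0.5,0,0,0,0],
    [1,0,-0.5,0,0,0,0],
    [1,0,0,0,0,0,0],
    [1,0,0,0,0,0,0],
  ],
)

```text
t: 32.07
eef_pos: [0.603, -0.0169, 0.1751]
ee_rot: [3.14, 0.0, -1.22]
force: [-3.9, -2.3, -1.4]
width: 0.0299
gripper_force: 44.9
```

```bash
python3 st.py
```

```text
t32.07 Fx -4.4 Fy -0.8 Fz -1.4 | Mx -0.20 My 2.07 Mz 0.179 | cast x 27.86 y 0.62 z 175.14 yaw 0.3506 w 0.0299
```

Plate contact is at about 27.3 (block centre), so the gap is about 34.7 mm. The 36 mm block is out and the 30 mm block is right. I'll centre it and lower it.

Call:
servo_tool(
  deltas=[
    [1,0,1.5,0,0,0,0],
    [1,0,1.4,0,0,0,0],
    [1,0,0,2,0,0,0],
    [1,0,0,4,0,0,0],
    [1,0,0,5,0,0,0],
    [1,0,0,6,0,0,0],
    [1,0,0,6,0,0,0],
    [1,0,0,4,0,0,0],
    [1,0,0,2,0,0,0],
    [1,0,0,0,0,0,0],
  ],
)

```text
t: 32.9
eef_pos: [0.6006, -0.0176, 0.1455]
ee_rot: [3.14, 0.0, -1.22]
force: [0.2, 0.7, -2.7]
width: 0.0293
gripper_force: 44.8
```

```bash
python3 st.py
```

```text
t32.90 Fx 0.4 Fy 0.6 Fz -2.7 | Mx 0.01 My 0.18 Mz -0.039 | cast x 25.40 y 0.73 z 145.52 yaw 0.3505 w 0.0293
```

Call:
servo_tool(
  deltas=[
    [1,0,0,3,0,0,0],
    [1,0,0,5,0,0,0],
    [1,0,0,6,0,0,0],
    [1,0,0,5,0,0,0],
    [1,0,0,4,0,0,0],
    [1,0,0,2,0,0,0],
    [1,0,0,1,0,0,0],
    [1,0,0,0,0,0,0],
    [1,0,0,0,0,0,0],
  ],
)

```text
t: 33.65
eef_pos: [0.6011, -0.0175, 0.1205]
ee_rot: [-3.141, -0.0, -1.22]
force: [-0.8, -0.4, -3.4]
width: 0.0299
gripper_force: 44.8
```

```bash
python3 st.py
```

```text
t33.65 Fx -0.8 Fy -0.1 Fz -3.4 | Mx 0.08 My 0.16 Mz 0.050 | cast x 25.88 y 0.66 z 120.49 yaw 0.3507 w 0.0299
```

Call:
servo_tool(
  deltas=[
    [1,0,0.5,2,0,0,0],
    [1,0,0,2,0,0,0],
    [1,0,0,2,0,0,0],
    [1,0,0,1,0,0,0],
    [1,0,0,1,0,0,0],
    [1,0,0,0.5,0,0,0],
    [1,0,0,0.5,0,0,0],
    [1,0,0,0,0,0,0],
    [1,0,0,0,0,0,0],
  ],
)

```text
t: 34.4
eef_pos: [0.6005, -0.0178, 0.1115]
ee_rot: [-3.141, -0.0, -1.22]
force: [-0.3, 0.2, -3.1]
width: 0.0298
gripper_force: 44.8
```

```bash
python3 st.py
```

```text
t34.40 Fx -0.2 Fy 0.3 Fz -3.1 | Mx -0.06 My 0.21 Mz -0.069 | cast x 25.29 y 0.60 z 111.48 yaw 0.3506 w 0.0298
```

Call:
servo_tool(
  deltas=[
    [1,0,0,0.5,0,0,0],
    [1,0,0,0.5,0,0,0],
    [1,0,0,0,0,0,0],
    [1,0,0,0,0,0,0],
  ],
)

```text
t: 34.73
eef_pos: [0.6007, -0.0179, 0.1114]
ee_rot: [-3.141, -0.0, -1.22]
force: [-3.0, 0.1, 5.0]
width: 0.0297
gripper_force: 44.9
```

```bash
python3 st.py
```

```text
t34.73 Fx -2.7 Fy 1.1 Fz 5.0 | Mx 0.42 My 1.32 Mz -0.037 | cast x 25.40 y 0.50 z 111.45 yaw 0.3509 w 0.0297
```

The block is on the floor (TCP at 111.4 mm, so the foot is at 8 mm). I'll release and rise.

Call:
servo_tool(
  deltas=[
    [0.5,0,0,-0.7,0,0,0],
    [0.1,0,0,0,0,0,0],
    [-0.15,0,0,0,0,0,0],
    [-0.15,0,0,0,0,0,0],
    [-0.15,0,0,0,0,0,0],
    [-0.15,0,0,-8,0,0,0],
    [-0.15,0,0,-20,0,0,0],
    [-0.15,0,0,-30,0,0,0],
    [-0.15,0,0,-30,0,0,0],
    [-0.15,0,0,-10,0,0,0],
    [-0.15,0,0,0,0,0,0],
  ],
)

```text
t: 35.65
eef_pos: [0.6025, -0.0175, 0.2135]
ee_rot: [-3.135, -0.001, -1.22]
force: [0.3, 0.5, -0.0]
width: 0.0504
gripper_force: 0.0
```

```bash
python3 - <<'E'
from h import *
f=arm.grab_frame("top")
for uv in((330,86),(330,72),(440,80),(215,80)): print(uv,ray(f,uv,0).round(3),ray(f,uv,.1).round(3))
c,s=np.cos(.349),np.sin(.349); x,y=.122,.0005
goto(.5769+c*x-s*y,-.0268+s*x+c*y,.2,.349-np.pi); save(f,"ins")
cv2.imwrite("pics/ins2.png",cv2.resize(np.hstack([f["color"][80:220,260:400,::-1],arm.grab_frame("side")["color"][120:260,200:340,::-1]]),(800,400),interpolation=cv2.INTER_CUBIC))
E
python3 st.py
```

```text
(330, 86) [ 0.776 -0.028  0.   ] [ 0.742 -0.025  0.1  ]
(330, 72) [ 0.814 -0.028  0.   ] [ 0.777 -0.025  0.1  ]
(440, 80) [ 0.793 -0.318  0.   ] [ 0.757 -0.291  0.1  ]
(215, 80) [0.792 0.273 0.   ] [0.756 0.252 0.1  ]
turn az 90.1 deg; after turn: tool x -95.8 y 0.2 z 11.2 mm t 35.7
t35.75 Fx -0.7 Fy 0.1 Fz -0.3 | Mx 0.07 My 0.19 Mz -0.008 | cast x 25.30 y 0.76 z 209.61 yaw 0.3504 w 0.0501
```

View pics/ins2.png

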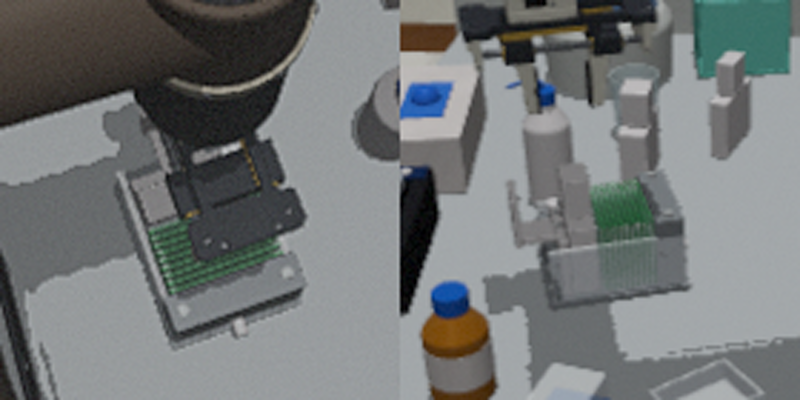

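The block stands in the gap, tab up, with its top at about (572,172). The other blocks and the bottle stand untouched. Next I'll turn the tool 90° with the fingers shut and go behind the handle.

Call:
servo_tool(
  deltas=[
    [1,0,0,0,0,0,7],
    [1,0,0,0,0,0,7],
    [1,0,0,0,0,0,7],
    [1,0,0,0,0,0,7],
    [1,0,0,0,0,0,7],
    [1,0,0,0,0,0,7],
    [1,0,0,0,0,0,7],
    [1,0,0,0,0,0,7],
    [1,0,0,0,0,0,7],
    [1,0,0,0,0,0,7],
    [1,0,0,0,0,0,7],
    [1,0,0,0,0,0,7],
    [1,0,0,0,0,0,6],
    [1,-15,0,0,0,0,0],
    [1,-30,0,0,0,0,0],
    [1,-30,0,0,0,0,0],
    [1,-15,0,0,0,0,0],
    [1,-6,0,0,0,0,0],
    [1,0,0,0,0,0,0],
    [1,0,0,0,0,0,0],
  ],
  squeeze=30,
)

```text
t: 37.42
eef_pos: [0.6897, 0.015, 0.2076]
ee_rot: [3.141, -0.002, -2.791]
force: [-0.2, 0.2, -0.4]
width: 0.0003
gripper_force: 0.0
```

Run:
```python
from h import *
c,s=np.cos(.349),np.sin(.349); x,y=.122,.0005
goto(.5769+c*x-s*y,-.0268+s*x+c*y,.092,.349-np.pi); s=arm.get_state(); print(s["eef_pos"],s["ee_rot"],s["width"],s["force"])
```

```text
turn az 0.1 deg; after turn: tool x -1.7 y -0.2 z 115.6 mm t 37.4167
[0.68969425 0.01500024 0.20763769] [ 3.14113794e+00 -2.45380348e-03 -2.79120951e+00] 0.00034151378249554324 [-0.15254961  0.15257221 -0.38132335]
```

Call:
servo_tool(
  deltas=[
    [1,-5,0,15,0,0,0],
    [1,0,0,25,0,0,0],
    [1,0,0,25,0,0,0],
    [1,0,0,20,0,0,0],
    [1,0,0,15,0,0,0],
    [1,0,0,10,0,0,0],
    [1,0,0,5,0,0,0],
    [1,0,0,0,0,0,0],
    [1,0,0,0,0,0,0],
  ],
)

```text
t: 38.17
eef_pos: [0.6955, 0.0168, 0.095]
ee_rot: [-3.141, 0.001, -2.791]
force: [-0.1, -0.4, -0.2]
width: 0.0007
gripper_force: 0.0
```

Call:
servo_tool(
  deltas=[
    [1,3,0,0,0,0,0],
    [1,3,0,0,0,0,0],
    [1,2,0,0,0,0,0],
    [1,2,0,0,0,0,0],
    [1,1,0,0,0,0,0],
    [1,1,0,0,0,0,0],
    [1,0,0,0,0,0,0],
  ],
)

```text
t: 38.75
eef_pos: [0.6839, 0.0127, 0.0942]
ee_rot: [-3.142, 0.0, -2.791]
force: [0.5, 0.1, -0.5]
width: 0.0006
gripper_force: 0.0
```

```bash
python3 st.py; python3 -c "
from h import *
s=arm.get_state();print(s['force'])"
```

```text
t38.75 Fx 0.1 Fy 0.5 Fz -0.5 | Mx -0.01 My 0.01 Mz 0.034 | cast x 114.09 y 1.59 z 94.19 yaw -1.2203 w 0.0006
[ 0.50989552  0.13127487 -0.53124418]
```

Call:
servo_tool(
  deltas=[
    [1,1.5,0,0,0,0,0],
    [1,1.5,0,0,0,0,0],
    [1,1,0,0,0,0,0],
    [1,1,0,0,0,0,0],
    [1,1,0,0,0,0,0],
    [1,0,0,0,0,0,0],
  ],
)

```text
t: 39.25
eef_pos: [0.6782, 0.0107, 0.094]
ee_rot: [3.142, -0.0, -2.791]
force: [-0.2, 0.3, 0.2]
width: 0.0005
gripper_force: 0.0
```

Call:
servo_tool(
  deltas=[
    [1,1,0,0,0,0,0],
    [1,1,0,0,0,0,0],
    [1,1,0,0,0,0,0],
    [1,0,0,0,0,0,0],
  ],
)

```text
t: 39.58
eef_pos: [0.6763, 0.01, 0.0942]
ee_rot: [-3.141, 0.002, -2.791]
force: [4.0, 0.2, -3.0]
width: 0.0005
gripper_force: 1.8
```

Call:
servo_tool(
  deltas=[
    [1,1,0,0,0,0,0],
    [1,1,0,0,0,0,0],
    [1,0,0,0,0,0,0],
  ],
)

```text
t: 39.83
eef_pos: [0.6743, 0.0093, 0.0942]
ee_rot: [-3.142, 0.001, -2.791]
force: [5.0, 1.0, -2.6]
width: 0.0005
gripper_force: 2.6
```

Contact made, and the plate is sliding at about 5 N. I'll keep pushing.

Call:
servo_tool(
  deltas=[
    [1,1,0,0,0,0,0],
    [1,1,0,0,0,0,0],
    [1,0,0,0,0,0,0],
  ],
)

```text
t: 40.08
eef_pos: [0.6729, 0.0088, 0.0942]
ee_rot: [-3.141, 0.002, -2.791]
force: [6.3, 2.0, -4.5]
width: 0.0001
gripper_force: 3.4
```

Call:
servo_tool(
  deltas=[
    [1,1,0,0,0,0,0],
    [1,1,0,0,0,0,0],
    [1,0,0,0,0,0,0],
  ],
)

```text
t: 40.33
eef_pos: [0.6729, 0.0088, 0.0943]
ee_rot: [-3.141, 0.006, -2.791]
force: [12.5, 2.8, -8.8]
width: 0.0004
gripper_force: 6.5
```

Call:
servo_tool(
  deltas=[
    [1,1,0,0,0,0,0],
    [1,0,0,0,0,0,0],
    [1,0,0,0,0,0,0],
  ],
)

```text
t: 40.58
eef_pos: [0.6729, 0.0088, 0.0944]
ee_rot: [-3.141, 0.008, -2.79]
force: [15.4, 3.4, -9.6]
width: 0.0008
gripper_force: 7.9
```

Call:
servo_tool(
  deltas=[
    [1,1,0,0,0,0,0],
    [1,0,0,0,0,0,0],
    [1,0,0,0,0,0,0],
  ],
)

```text
t: 40.83
eef_pos: [0.6729, 0.0088, 0.0944]
ee_rot: [-3.141, 0.009, -2.79]
force: [17.9, 4.3, -12.0]
width: 0.0003
gripper_force: 9.4
```

The plate stopped after about 4.7 mm at 18 N, which is snug and matches the gap measured. Backing off and rising.

Call:
servo_tool(
  deltas=[
    [1,0,0,0,0,0,0],
    [1,-3,0,0,0,0,0],
    [1,-5,0,0,0,0,0],
    [1,-8,0,0,0,0,0],
    [1,-8,0,0,0,0,0],
    [1,0,0,-20,0,0,0],
    [1,0,0,-35,0,0,0],
    [1,0,0,-35,0,0,0],
    [1,0,0,-20,0,0,0],
    [1,0,0,0,0,0,0],
    [1,0,0,0,0,0,0],
  ],
)

```text
t: 41.75
eef_pos: [0.6913, 0.0154, 0.2059]
ee_rot: [-3.141, 0.003, -2.791]
force: [-0.7, -0.0, -0.8]
width: 0.0002
gripper_force: 0.0
```

Run:
```python
from h import *
o=[arm.grab_frame(n)["color"][v:v+150,u:u+150,::-1] for n,u,v in(("top",270,80),("side",200,110))]
cv2.imwrite("pics/end.png",cv2.resize(np.hstack(o),(800,400),interpolation=cv2.INTER_CUBIC))
```

```text
(no output)
```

View pics/end.png

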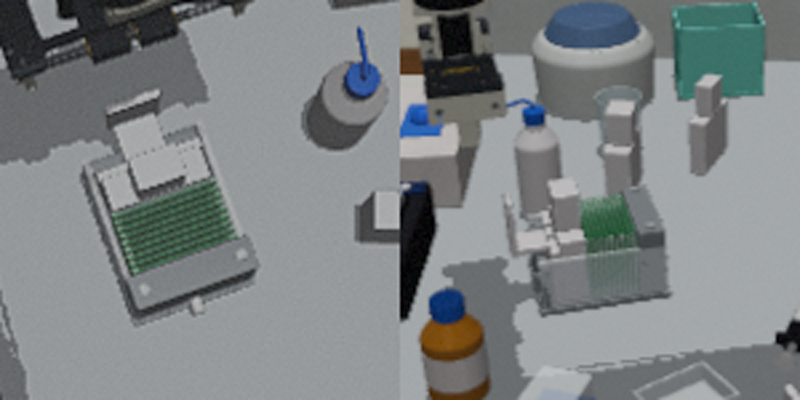

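The block sits tab up, pinched between the green stack and the plate (top crop about (160,175)). The other things still stand, and the robot is clear.

```bash
python3 -c "
from station import arm
print(arm.job_done())"
```

```text
the job is handed in; nothing more can be done
None
```

I handed the job in after about 42 s: the 30 mm block stands on the chamber floor, tab up, pinched against the glass at about 18 N. The 36 mm block, tried first, would not drop into the roughly 34.7 mm gap and is back on the bench.

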